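Line up the table set by height on the counter tray

TASK

Line up the table set on the counter tray by height: pepper mill, oil flask, spice jar and mustard pot, one upright on each rubber mat and centred on it. The tallest goes on the mat beside the high upright end plate, whichever end of the tray that is, and they get shorter towards the other end. Do not tip any of them over, and leave the kitchen timer where it stands.

Things in the scene. Friction and masses are not known exactly. Their poses are not given: they have to be found in the camera images.
- pepper_mill: turned dark-wood pepper mill with a small steel knob on top, 166 mm tall, foot 53 mm across; the best grip is the straight 40 mm wide part from 85 to 134 mm above the foot; round about z. Origin: centre of its underside, z up. The tallest of the four
- oil_flask: straight steel oil flask with a black cap, 128 mm tall; body a 46 mm wide cylinder up to 94 mm (the lowest 6 mm a 47 mm black foot), above it a shoulder, then the 25 mm wide cap from 110 mm up; round about z. Origin: centre of its underside, z up. The second tallest
- spice_jar: spice jar with a mustard-yellow cap, 96 mm tall; clear straight body about 41 mm across, cap of the same width from 76 mm up; round about z. Origin: centre of its underside, z up. The third tallest
- mustard_pot: small white pot with a steel lid and black knob, 56 mm tall in all; white body 52 mm across from 6 to 40 mm height, steel lid 53 mm across above it; round about z. Origin: centre of its underside, z up. The shortest
- mat_a: one of four identical black round rubber mats, 68 mm across and 3 mm thick, fixed in a straight row, 85 mm between centres, in a low steel tray (372 x 100 mm, rim 10 mm high); mat_a is at the robot's left (+y) end of the row. Its top is 7 mm above the worktop. Origin: centre of its underside, z up; y along the row (towards mat_a), x across it
- mat_b: one of four identical black round rubber mats, 68 mm across and 3 mm thick, fixed in a straight row, 85 mm between centres, in a low steel tray (372 x 100 mm, rim 10 mm high); mat_b is next to mat_a. Its top is 7 mm above the worktop. Origin: centre of its underside, z up; y along the row (towards mat_a), x across it
- mat_c: one of four identical black round rubber mats, 68 mm across and 3 mm thick, fixed in a straight row, 85 mm between centres, in a low steel tray (372 x 100 mm, rim 10 mm high); mat_c is next to mat_d. Its top is 7 mm above the worktop. Origin: centre of its underside, z up; y along the row (towards mat_a), x across it
- mat_d: one of four identical black round rubber mats, 68 mm across and 3 mm thick, fixed in a straight row, 85 mm between centres, in a low steel tray (372 x 100 mm, rim 10 mm high); mat_d is at the robot's right (-y) end of the row. Its top is 7 mm above the worktop. Origin: centre of its underside, z up; y along the row (towards mat_a), x across it
- end_plate: upright steel end plate, 92 mm wide (across the row), 4 mm thick and 70 mm high, clipped to one end of the tray, 50 mm beyond the centre of the mat there; which end changes from start to start (the other end has only an 18 mm lip). Origin: centre of its underside, z up
- kitchen_timer: cream round kitchen timer, 63 mm across, 56 mm tall, with a bar grip on top; it stands loose among the table set and is to be left alone. Origin: centre of its underside, z up
There are look-alikes about, which are no part of the job. Leave any red look-alike of the oil_flask alone.

How it is judged:
By the outcome, as a careful person would: the job done as asked, in the order asked, and still so for the second after the job is handed in, with the robot touching nothing.
It also fails if it takes over 120 s, if anything falls off the work surface, if the arm or the gripper's body presses on something with over 40 N, if the wrist force passes 120 N, or if a joint passes its speed limit or range.

ROBOT

A 7-joint arm with a two-finger parallel gripper is mounted at the origin on the work surface; the furniture and walls round the work are solid. World frame = base frame: x ahead of the robot, y to its left, z up, the work surface at z = 0. Lengths are in m, angles in rad, forces in N, time in s.
With the tool pointing down it reaches from about 0.35 to 0.9 m from the base axis. Payload 19.9 kg.
Tool frame: the origin (TCP) lies at the very end of the fingers, on their centre line; the grasp point (between the pads) lies 19 mm behind it; x points along the fingers, y is the direction in which the jaws open and shut, and the axes are right-handed (so a half turn about x gives the same grasp; the last joint's range is limited). The gripper opens to 94 mm and grips with 3 to 60 N. Pads are 16 mm wide; open, the fingers measure 119 mm over their backs; the gripper's body (75 mm by 177 mm) begins 78 mm behind the grasp point.
Start: joints at [-1.179, 0.417, -0.01, 1.614, 0.005, 1.111, -0.053], TCP at [0.263, 0.567, 0.205] pointing down, gripper open.
Joint ranges: [-2.81, 2.81], [-0.39, 2.02], [-1.27, 1.25], [0.06, 2.57], [-1.19, 4.33], [0.19, 2], [-2.82, 2.82]. Speed limits (rad/s): [1.89, 1.89, 2.39, 2.39, 3.01, 3.01, 3.01].

INTERFACE

Orientations are given as [roll, pitch, yaw] about the fixed x, y, z axes, in that order (R = Rz(yaw) Ry(pitch) Rx(roll)).
In Python, from rig import get_obs, optics, arm gives the robot as it stands. The module is installed in compiled form; this text tells all that it offers.
- The arm moves only by the tool carry_out, never from a script. Its argument "targets" is a list of rows, each a list of 5 numbers: the closure, from 0 (fully open) to 1 (shut), then the shift along the tool's x, y, z in mm, then the turn about the tool's x in degrees. In form: [[gripper, x, y, z, twist], ...]. A call has 1 to 10 rows; each row is the pose to reach, as a shift and turn from the pose commanded when the call began, along the tool's axes at that moment; what a row does not reach only later rows make up. A row lasts 1/12 s, in which the tool goes at most 41.7 mm and 7.16 degrees, less where a joint would pass 70% of its speed; a pose out of reach is approached as far as the arm can. A call with a gripper value outside its range is refused whole. The fingers move at their own pace and stop on an object; "newtons" is the grip in N (left out, the last holds). Time passes only in rows, so rows that repeat a pose let the fingers close. It gives the time, the measured TCP pose, the force and the opening at its end, in the units of the state.
- get_obs(): the state, without advancing time (a new reading comes with each control period).
- optics.camera(name): name is "side" or "top" or "wrist"; returns (picture, depth): 384x512x3 uint8, red, green, blue; 384x512 float32, m along the optical axis (not along the pixel's ray), 0 where there is no reading.
- optics.camera_model(name): a dict with "K" (3x3 intrinsics, pixels), "dist_coeffs" ([k1, k2, p1, p2, k3] as OpenCV has them; the pictures are not rectified), "R" (3x3) and "t" (3): a world point X has camera coordinates R X + t. Camera axes: x right, y down, z forward; pixel columns grow to the right and rows downward; lengths in m; the calibration is good to about 2 mm. A picture is of the moment at which its call begins: read the wrist's pose just before it. camera_model takes no time and is no camera call; for the wrist camera it gives the pose at the moment of the call.
- arm.finish_job(): hands the job in, once; it reports no verdict.
The state is a dict: "time": time; "q": joint angles; "joint_velocities": joint speeds; "effort": joint torques, N m; "position": TCP position; "tool_rot": TCP orientation; "contact_force": force on the tool from outside, world axes, zero at the start; "moment": the same for the moment, N m; "finger_gap": finger opening in m.
Only numpy, scipy, OpenCV 4.12 (cv2) and the standard library are available. Lean on these libraries where they do the work, as an engineer would, in place of code of your own. Each camera call takes 0.05 s, during which the arm holds its last target. There are 200 camera calls.

## Working session

There is one attempt and no reset: what is moved stays moved. The work goes in short steps, Python scripts to look and compute and a tool call to move; the robot and the scene stay as the last step left them, time stands still between calls to the robot, and variables do not carry over. Pictures are saved under pics/ and viewed, about 12 in all and at most 16, crops included, and the job is handed in when it is done.

Besides the shell and the picture viewer there is one more tool, called after ">>>" as name(argument=value, ...), one argument or row to a line, values as JSON. carry_out: Moves the arm, as the interface text tells. Its arguments: {"type":"object","properties":{"targets":{"type":"array","items":{"type":"array","items":{"type":"number"}}},"newtons":{"type":"number"}},"required":["targets"]}

```bash
mkdir -p pics; python3 - <<'E'
from rig import get_obs, optics
import cv2,numpy as np
o=get_obs();print({k:np.round(o[k],3).tolist() for k in o})
for n in("top","side"):
    p,d=optics.camera(n);cv2.imwrite(f"pics/{n}0.png",cv2.resize(p[:,:,::-1],(800,600)));np.savez(f"{n}0.npz",p=p,d=d)
    m=optics.camera_model(n);print(n,{k:np.round(m[k],3).tolist() for k in m})
E
```

```text
{'time': 0.0, 'q': [-1.179, 0.418, -0.01, 1.614, 0.005, 1.111, -0.053], 'joint_velocities': [-0.001, 0.001, 0.0, 0.0, 0.0, -0.001, 0.0], 'effort': [0.001, -85.126, 0.639, -42.598, -0.049, 0.019, 0.0], 'position': [0.263, 0.567, 0.205], 'tool_rot': [-1.485, 1.57, -1.919], 'contact_force': [-0.045, 0.415, -0.749], 'moment': [0.022, 0.001, 0.001], 'finger_gap': 0.094}
top {'K': [[414.824, 0.0, 252.029], [0.0, 414.824, 187.744], [0.0, 0.0, 1.0]], 'dist_coeffs': [-0.049, 0.0, 0.0, 0.0, 0.0], 'R': [[0.012, -1.0, 0.021], [-0.992, -0.015, -0.126], [0.126, -0.02, -0.992]], 't': [0.013, 0.359, 1.253]}
side {'K': [[361.302, 0.0, 253.033], [0.0, 361.302, 193.492], [0.0, 0.0, 1.0]], 'dist_coeffs': [-0.105, 0.0, 0.0, 0.0, 0.0], 'R': [[0.87, -0.492, 0.011], [-0.229, -0.424, -0.876], [0.436, 0.76, -0.482]], 't': [-0.302, 0.112, 0.991]}
```

View pics/top0.png

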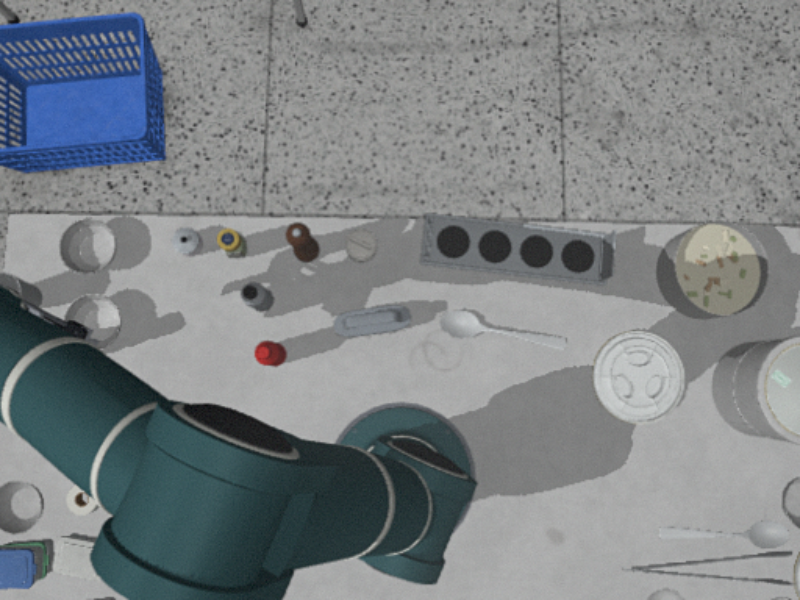

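View pics/side0.png

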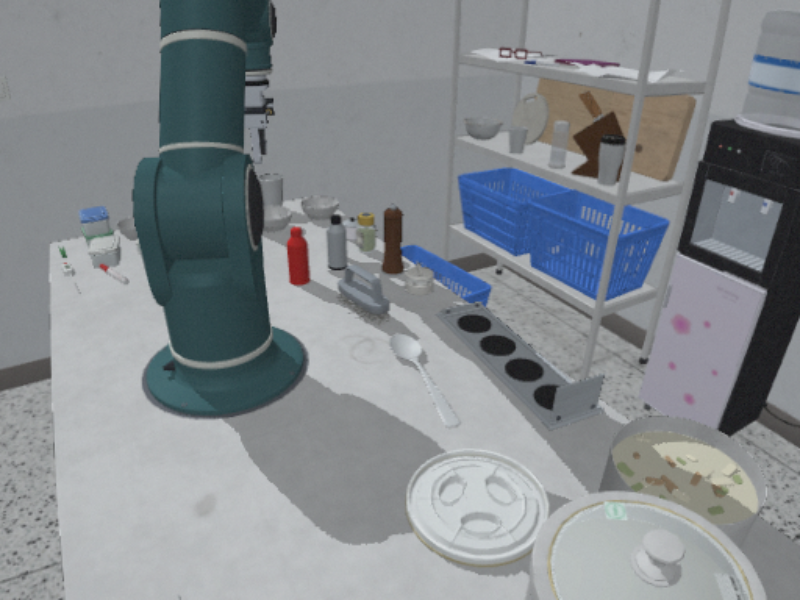

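```bash
cat > h.py <<'E'
import numpy as np,cv2
from rig import get_obs,optics
def ray(m,u,v):
    x,y=cv2.undistortPoints(np.array([[[u,v]]],float),np.array(m["K"]),np.array(m["dist_coeffs"]))[0,0]
    R=np.array(m["R"]);return -R.T@np.array(m["t"]),R.T@np.array([x,y,1])
def atz(m,u,v,z):
    c,d=ray(m,u,v);return c+d*(z-c[2])/d[2]
def cloud(m,d):
    v,u=np.mgrid[:384,:512];n=cv2.undistortPoints(np.stack([u,v],-1).reshape(-1,1,2).astype(float),np.array(m["K"]),np.array(m["dist_coeffs"])).reshape(384,512,2)
    P=np.dstack([n,np.ones((384,512))])*d[...,None];return (P-np.array(m["t"]))@np.array(m["R"])
E
python3 - <<'E'
from h import *
f=np.load("top0.npz");p=f["p"];m=optics.camera_model("top")
a=cv2.resize(p[130:240,100:260,::-1],None,fx=5,fy=5,interpolation=3)
cv2.imwrite("pics/c1.png",a)
b=cv2.resize(p[130:190,262:402,::-1],None,fx=5.5,fy=5.5,interpolation=3);cv2.imwrite("pics/c2.png",b)
P=cloud(m,f["d"])
for n,(u,v) in dict(mill=(190,148),flask=(160,187),jar=(146,152),pot=(119,154),timer=(230,158),red=(171,226),plate=(391,165)).items():
    print(n,np.round(P[v-3:v+4,u-3:u+4].reshape(-1,3)[np.argmax(P[v-3:v+4,u-3:u+4,2])],3))
for u,v in((453,241),(494.5,246),(536.5,251),(578,256)): print(np.round(atz(m,u*.64,v*.64,.007),4))
E
```

```text
mill [0.445 0.192 0.171]
flask [0.337 0.28  0.133]
jar [0.198 0.042 1.287]
pot [0.454 0.43  0.058]
timer [0.453 0.086 0.059]
red [0.24  0.246 0.133]
plate [ 0.433 -0.405  0.075]
[ 0.469  -0.1009  0.007 ]
[ 0.4602 -0.185   0.007 ]
[ 0.4514 -0.2704  0.007 ]
[ 0.4426 -0.3553  0.007 ]
```

View pics/c1.png

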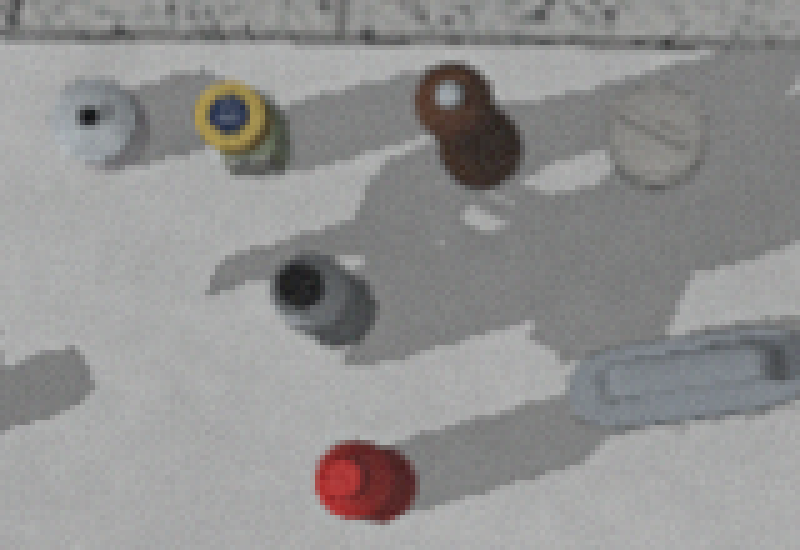

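View pics/c2.png

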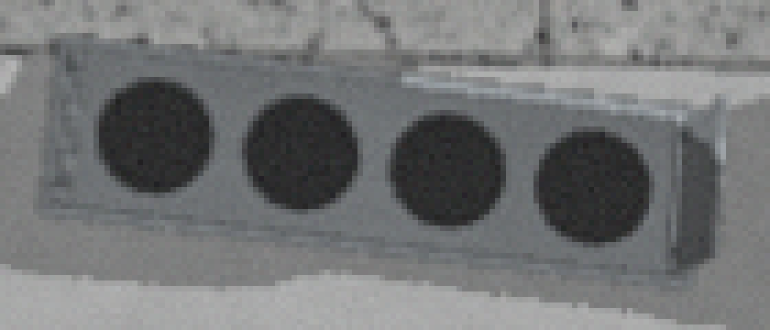

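```bash
python3 - <<'E'
from h import *
from scipy.spatial.transform import Rotation as Ro
m=optics.camera_model("top")
c=lambda x,y,s,a,b:((x+.5)/s-.5+a,(y+.5)/s-.5+b)
for n,x,y,z in(("mill",449,94,.164),("flask",299,286,.128),("jar",230,115,.096),("pot",88,116,.055)): print(n,np.round(atz(m,*c(x,y,5,100,130),z),4))
M=np.array([atz(m,*c(x,y,5.5,262,130),.007) for x,y in((155,136),(301.5,153.5),(448,170),(594.5,187))]);print(M.round(4),np.linalg.norm(np.diff(M,axis=0),axis=1))
d=M[0]-M[3];print("row dir deg from y",np.degrees(np.arctan2(d[0],d[1])))
o=get_obs();R=Ro.from_euler("xyz",o["tool_rot"]).as_matrix();print("cols tool axes\n",R.round(3))
# fingers lookup: flask body & jar by depth
P=cloud(m,np.load("top0.npz")["d"])
for n,lo,hi in(("mill",.445,.19),("flask",.337,.28),("jar",.45,.365),("pot",.45,.43),("timer",.453,.086)):
    q=P[(abs(P[...,0]-lo)<.032)&(abs(P[...,1]-hi)<.032)&(P[...,2]>.02)&(P[...,2]<.2)]
    t=q[q[:,2]>q[:,2].max()-.012];print(n,len(q),q[:,2].max().round(3),t.mean(0).round(4),len(t))
E
```

```text
mill [0.4477 0.1944 0.164 ]
flask [0.3443 0.2801 0.128 ]
jar [0.4484 0.3312 0.096 ]
pot [0.4552 0.4271 0.055 ]
[[ 0.4688 -0.1005  0.007 ]
 [ 0.46   -0.1848  0.007 ]
 [ 0.4518 -0.2694  0.007 ]
 [ 0.4434 -0.3545  0.007 ]] [0.0847783  0.08503969 0.08549193]
row dir deg from y 5.703749449353261
cols tool axes
 [[-0.     0.42   0.907]
 [-0.001  0.907 -0.42 ]
 [-1.    -0.001  0.   ]]
mill 331 0.171 [0.4482 0.1933 0.1643] 24
flask 266 0.133 [0.3462 0.2799 0.1276] 57
jar 86 0.103 [0.4498 0.3415 0.097 ] 67
pot 263 0.058 [0.455  0.427  0.0495] 107
timer 334 0.062 [0.4526 0.0842 0.0546] 43
```

>>> carry_out(
  targets=[
    [0,0,-26,32,7],
    [0,0,-52,65,14],
    [0,0,-78,97,21],
    [0,0,-104,130,28],
    [0,0,-130,162,35],
    [0,0,-156,194,42],
    [0,0,-182,227,49],
    [0,0,-208,259,56],
    [0,0,-234,292,63],
    [0,0,-260,324,70],
  ],
  newtons=25,
)

```text
time: 0.93
position: [0.4477, 0.193, 0.2055]
tool_rot: [-2.846, 1.571, 1.776]
contact_force: [1.3, -0.6, -0.2]
finger_gap: 0.0943
```

>>> carry_out(
  targets=[
    [0,0,0,0,1],
    [0,0,0,0,1],
    [0,0,0,0,1],
  ],
)

```text
time: 1.18
position: [0.4471, 0.1954, 0.2053]
tool_rot: [-1.236, 1.57, -2.908]
contact_force: [-0.8, 0.7, -0.3]
finger_gap: 0.0943
```

```bash
cat >> h.py <<'E'
from scipy.spatial.transform import Rotation as Ro
def to(x,y,z=None):
    o=get_obs();R=Ro.from_euler("xyz",o["tool_rot"]).as_matrix();p=np.array(o["position"])
    print("t",round(o["time"],2),"pos",p.round(4),"gap",round(o["finger_gap"],4),"jaw deg",np.degrees(np.arctan2(R[1,1],R[0,1])).round(2),"F",np.round(o["contact_force"],1),"q",np.round(o["q"],2))
    print("shift mm",(1000*R.T@(np.array([x,y,p[2] if z is None else z])-p)).round(1))
E
python3 - <<'E'
from h import *
to(.448,.194,.091)
p,d=optics.camera("wrist");m=optics.camera_model("wrist")
cv2.imwrite("pics/w1.png",p[:,:,::-1]);P=cloud(m,d)
for n,lo,hi in(("mill",.445,.19),("flask",.345,.28),("jar",.45,.335),("pot",.455,.427),("timer",.453,.086)):
    q=P[(abs(P[...,0]-lo)<.04)&(abs(P[...,1]-hi)<.04)&(P[...,2]>.02)&(P[...,2]<.2)]
    if len(q):t=q[q[:,2]>q[:,2].max()-.012];print(n,len(q),q[:,2].max().round(3),t.mean(0).round(4),t.min(0).round(3),t.max(0).round(3),len(t))
E
```

```text
t 1.18 pos [0.4471 0.1954 0.2053] gap 0.0943 jaw deg -5.77 F [-0.8  0.7 -0.3] q [-0.82  0.18  0.38  1.96 -0.08  1.02 -0.5 ]
shift mm [114.3   1.1   1.3]
mill 3193 0.168 [0.4473 0.1965 0.1638] [0.44  0.188 0.157] [0.455 0.203 0.168] 340
flask 2992 0.13 [0.3466 0.2814 0.1265] [0.333 0.269 0.118] [0.357 0.293 0.13 ] 828
jar 2595 0.099 [0.4475 0.3318 0.0964] [0.427 0.311 0.088] [0.468 0.353 0.099] 2141
timer 2148 0.057 [0.4535 0.0878 0.0504] [0.429 0.063 0.045] [0.479 0.111 0.057] 461
```

View pics/w1.png

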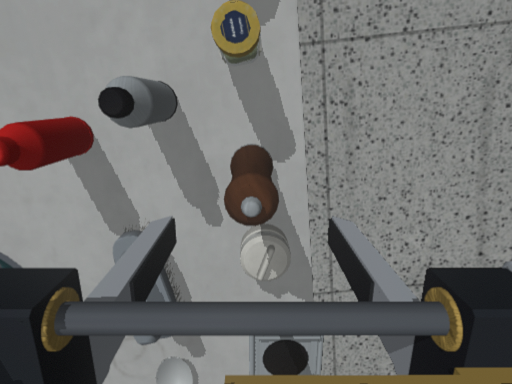

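>>> carry_out(
  targets=[
    [0,35,0,0,0],
    [0,70,0,0,0],
    [0,100,0,0,0],
    [0,114,0,0,0],
    [0,114,0,0,0],
    [0.7,114,0,0,0],
    [0.7,114,0,0,0],
    [0.7,114,0,0,0],
    [0.7,114,0,0,0],
    [0.7,114,0,0,0],
  ],
  newtons=20,
)

```text
time: 2.07
position: [0.4478, 0.1953, 0.0923]
tool_rot: [2.3, 1.569, 0.627]
contact_force: [-0.2, -0.5, -0.4]
finger_gap: 0.0639
```

>>> carry_out(
  targets=[
    [0.8,0,0,0,0],
    [0.8,0,0,0,0],
    [0.8,0,0,0,0],
  ],
)

```text
time: 2.32
position: [0.4474, 0.195, 0.0916]
tool_rot: [2.255, 1.571, 0.582]
contact_force: [0.2, -0.1, 1.7]
finger_gap: 0.0444
```

>>> carry_out(
  targets=[
    [0.8,0,0,0,0],
    [0.8,0,0,0,0],
    [0.8,0,0,0,0],
  ],
  newtons=25,
)

```text
time: 2.57
position: [0.4475, 0.195, 0.0916]
tool_rot: [2.048, 1.571, 0.375]
contact_force: [-0.4, 0.7, 4.8]
finger_gap: 0.0435
```

>>> carry_out(
  targets=[
    [0.8,-10,0,0,0],
    [0.8,-30,0,0,0],
    [0.8,-60,0,0,0],
    [0.8,-80,0,0,0],
    [0.8,-80,0,0,0],
    [0.8,-80,0,0,0],
  ],
)

```text
time: 3.07
position: [0.4478, 0.1952, 0.1725]
tool_rot: [2.31, 1.569, 0.637]
contact_force: [-0.2, 0.1, -1.4]
finger_gap: 0.0436
```

```bash
python3 - <<'E'
from h import *
to(.4434,-.3545,.098)
E
```

```text
t 3.07 pos [0.4478 0.1952 0.1725] gap 0.0436 jaw deg -5.85 F [-0.2  0.1 -1.4] q [-0.81  0.22  0.39  1.99 -0.1   0.95 -0.48]
shift mm [ 73.9  51.6 547.4]
```

>>> carry_out(
  targets=[
    [0.8,0,2,20,0],
    [0.8,0,5,55,0],
    [0.8,0,9,92,0],
    [0.8,0,12,130,0],
    [0.8,0,16,168,0],
    [0.8,0,19,206,0],
    [0.8,0,23,244,0],
    [0.8,0,27,282,0],
    [0.8,0,30,320,0],
    [0.8,0,34,358,0],
  ],
)

```text
time: 3.9
position: [0.4436, -0.1663, 0.1708]
tool_rot: [-1.526, 1.569, 3.085]
contact_force: [1.3, -0.8, -1.2]
finger_gap: 0.0435
```

>>> carry_out(
  targets=[
    [0.8,0,3,38,0],
    [0.8,0,7,76,0],
    [0.8,0,11,114,0],
    [0.8,0,14,150,0],
    [0.8,0,17,178,0],
    [0.8,0,18,189,0],
    [0.8,0,18,189,0],
    [0.8,0,18,189,0],
  ],
)

```text
time: 4.57
position: [0.4427, -0.3541, 0.1705]
tool_rot: [-1.832, 1.569, 2.777]
contact_force: [-1.0, 0.8, -2.0]
finger_gap: 0.0432
```

```bash
python3 - <<'E'
from h import *
to(.4434,-.3545,.098)
p,d=optics.camera("side");m=optics.camera_model("side")
cv2.imwrite("pics/s2.png",cv2.resize(p[100:300,230:440,::-1],None,fx=3,fy=3,interpolation=3))
E
```

```text
t 4.57 pos [ 0.4427 -0.3541  0.1705] gap 0.0432 jaw deg -5.91 F [-1.   0.8 -2. ] q [ 0.09  0.42  0.68  1.81 -0.3   1.02  0.78]
shift mm [72.5  0.9  0.3]
```

View pics/s2.png

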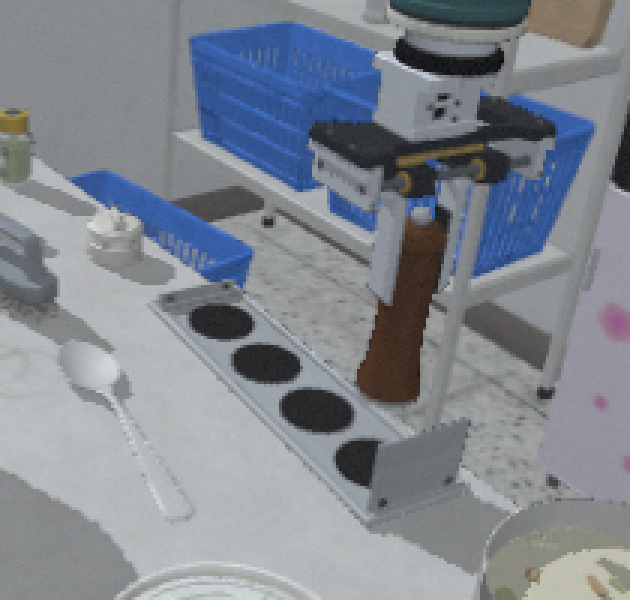

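>>> carry_out(
  targets=[
    [0.8,25,1,0,0],
    [0.8,50,1,0,0],
    [0.8,62,1,0,0],
    [0.8,68,1,0,0],
    [0.8,71,1,0,0],
    [0.8,72,1,0,0],
    [0.8,72,1,0,0],
    [0.8,72,1,0,0],
  ],
)

```text
time: 5.28
position: [0.4448, -0.3548, 0.1004]
tool_rot: [1.162, 1.57, -0.511]
contact_force: [-0.4, 0.1, -1.4]
finger_gap: 0.0435
```

```bash
python3 - <<'E'
from h import *
to(.4434,-.3545,.098)
E
```

```text
t 5.28 pos [ 0.4448 -0.3548  0.1004] gap 0.0435 jaw deg -5.85 F [-0.4  0.1 -1.4] q [ 0.13  0.51  0.63  1.86 -0.38  0.89  0.84]
shift mm [ 2.4 -1.4 -0.1]
```

>>> carry_out(
  targets=[
    [0.8,1,0,0,0],
    [0.8,2,0,0,0],
    [0.8,2,0,0,0],
  ],
)

```text
time: 5.53
position: [0.4448, -0.3552, 0.0985]
tool_rot: [1.114, 1.569, -0.559]
contact_force: [-1.6, 1.4, 10.3]
finger_gap: 0.0431
```

>>> carry_out(
  targets=[
    [0.8,1,0,0,0],
    [0.8,1,0,0,0],
  ],
)

```text
time: 5.7
position: [0.4453, -0.3557, 0.0983]
tool_rot: [1.153, 1.567, -0.521]
contact_force: [-3.1, 2.4, 21.9]
finger_gap: 0.0436
```

Contact. Release slowly, check from above between the open fingers.

>>> carry_out(
  targets=[
    [0.8,-1,0,0,0],
    [0.5,-1,0,0,0],
    [0.3,-1,0,0,0],
    [0.2,-1,0,0,0],
    [0.2,-1,0,0,0],
    [0.2,-1,0,0,0],
  ],
)

```text
time: 6.2
position: [0.4443, -0.3545, 0.0974]
tool_rot: [-1.409, 1.571, -3.082]
contact_force: [-1.1, 0.9, 0.2]
finger_gap: 0.07
```

>>> carry_out(
  targets=[
    [0.1,-20,0,0,0],
    [0,-55,0,0,0],
    [0,-95,0,0,0],
    [0,-135,0,0,0],
    [0,-135,0,0,0],
  ],
)

```text
time: 6.62
position: [0.446, -0.3567, 0.2394]
tool_rot: [1.149, 1.562, -0.524]
contact_force: [0.1, -0.5, 0.3]
finger_gap: 0.0941
```

```bash
python3 - <<'E'
from h import *
to(.345,.28)
p,d=optics.camera("wrist");m=optics.camera_model("wrist");P=cloud(m,d)
cv2.imwrite("pics/w2.png",p[:,:,::-1])
q=P[(abs(P[...,0]-.443)<.04)&(abs(P[...,1]+.355)<.04)&(P[...,2]>.1)&(P[...,2]<.2)]
t=q[q[:,2]>.158];print(q[:,2].max(),t.mean(0).round(4),t.min(0).round(3),t.max(0).round(3))
E
```

```text
t 6.62 pos [ 0.446  -0.3567  0.2394] gap 0.0941 jaw deg -5.89 F [ 0.1 -0.5  0.3] q [ 0.05  0.35  0.72  1.74 -0.25  1.14  0.74]
shift mm [  -3.5 -165.8 -623. ]
0.1707891668275226 [ 0.444  -0.3526  0.1674] [ 0.436 -0.361  0.158] [ 0.452 -0.346  0.171]
```

View pics/w2.png

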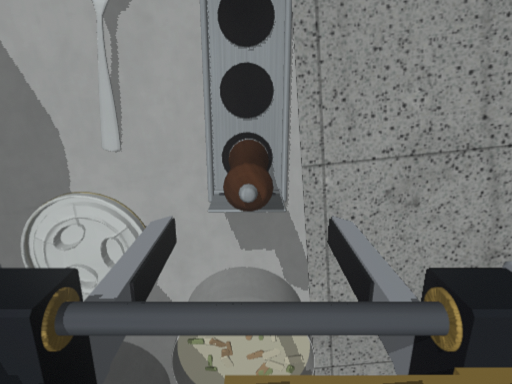

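>>> carry_out(
  targets=[
    [0,0,-5,-20,0],
    [0,0,-14,-55,0],
    [0,0,-25,-94,0],
    [0,0,-35,-133,0],
    [0,0,-46,-172,0],
    [0,0,-56,-211,0],
    [0,0,-67,-250,0],
    [0,0,-77,-289,0],
    [0,0,-87,-328,0],
    [0,0,-98,-367,0],
  ],
)

```text
time: 7.5
position: [0.3831, 0.0224, 0.2321]
tool_rot: [-1.591, 1.571, 3.019]
contact_force: [2.3, 0.4, -0.3]
finger_gap: 0.094
```

>>> carry_out(
  targets=[
    [0,0,-10,-39,0],
    [0,0,-20,-78,0],
    [0,5,-31,-117,0],
    [0,15,-41,-156,0],
    [0,25,-51,-195,0],
    [0,40,-61,-230,0],
    [0,50,-67,-251,0],
    [0,50,-67,-251,0],
    [0,50,-67,-251,0],
  ],
)

```text
time: 8.25
position: [0.3423, 0.2772, 0.1811]
tool_rot: [-0.697, 1.568, -2.368]
contact_force: [0.3, -1.0, 0.5]
finger_gap: 0.0943
```

```bash
python3 - <<'E'
from h import *
to(.3455,.2805,.049)
p,d=optics.camera("wrist");m=optics.camera_model("wrist");P=cloud(m,d)
cv2.imwrite("pics/w3.png",p[:,:,::-1])
q=P[(abs(P[...,0]-.345)<.04)&(abs(P[...,1]-.28)<.04)&(P[...,2]>.02)&(P[...,2]<.2)]
t=q[q[:,2]>.123];print(q[:,2].max(),t.mean(0).round(4),t.min(0).round(3),t.max(0).round(3))
E
```

```text
t 8.25 pos [0.3423 0.2772 0.1811] gap 0.0943 jaw deg -5.74 F [ 0.3 -1.   0.5] q [-0.84  0.11  0.09  2.08 -0.01  0.95 -0.84]
shift mm [132.1   3.1  -3.9]
0.13054442973122768 [0.3454 0.2819 0.1278] [0.333 0.269 0.123] [0.357 0.293 0.131]
```

View pics/w3.png

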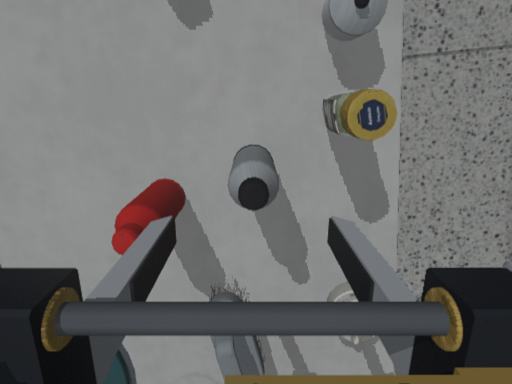

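>>> carry_out(
  targets=[
    [0.25,0,3,-4,0],
    [0.25,15,3,-4,0],
    [0.25,50,3,-4,0],
    [0.25,88,3,-4,0],
    [0.25,115,3,-4,0],
    [0.25,128,3,-4,0],
    [0.25,132,3,-4,0],
    [0.25,132,3,-4,0],
    [0.7,132,3,-4,0],
    [0.7,132,3,-4,0],
  ],
)

```text
time: 9.13
position: [0.3474, 0.2811, 0.0517]
tool_rot: [2.398, 1.569, 0.725]
contact_force: [0.1, 0.3, -0.4]
finger_gap: 0.0606
```

>>> carry_out(
  targets=[
    [0.8,0,0,0,0],
    [0.8,0,0,0,0],
    [0.8,0,0,0,0],
    [0.8,0,0,0,0],
    [0.8,0,0,0,0],
  ],
)

```text
time: 9.55
position: [0.3467, 0.2812, 0.0511]
tool_rot: [2.693, 1.57, 1.02]
contact_force: [-3.7, 0.7, 9.3]
finger_gap: 0.0454
```

```bash
python3 - <<'E'
from h import *
to(.4518,-.2694)
E
```

```text
t 9.55 pos [0.3467 0.2812 0.0511] gap 0.0454 jaw deg -5.84 F [-3.7  0.7  9.3] q [-0.82  0.34  0.08  2.17 -0.05  0.63 -0.81]
shift mm [-4.000e-01  1.605e+02  5.370e+02]
```

>>> carry_out(
  targets=[
    [0.8,-15,0,0,0],
    [0.8,-45,0,0,0],
    [0.8,-80,3,10,0],
    [0.8,-90,11,37,0],
    [0.8,-90,22,75,0],
    [0.8,-90,34,113,0],
    [0.8,-90,45,151,0],
    [0.8,-90,56,189,0],
    [0.8,-90,68,227,0],
    [0.8,-90,79,265,0],
  ],
)

```text
time: 10.38
position: [0.3981, 0.0071, 0.1408]
tool_rot: [2.065, 1.57, 0.392]
contact_force: [0.8, 0.7, -2.4]
finger_gap: 0.0457
```

>>> carry_out(
  targets=[
    [0.8,0,11,38,0],
    [0.8,0,22,75,0],
    [0.8,0,33,112,0],
    [0.8,0,45,150,0],
    [0.8,0,56,188,0],
    [0.8,0,67,224,0],
    [0.8,0,76,254,0],
    [0.8,0,81,272,0],
    [0.8,0,81,272,0],
    [0.8,0,81,272,0],
  ],
)

```text
time: 11.22
position: [0.4506, -0.2706, 0.1402]
tool_rot: [-1.111, 1.57, -2.786]
contact_force: [-0.8, -0.5, -2.2]
finger_gap: 0.0458
```

```bash
python3 - <<'E'
from h import *
to(.4518,-.2694,.058)
E
```

```text
t 11.22 pos [ 0.4506 -0.2706  0.1402] gap 0.0458 jaw deg -5.95 F [-0.8 -0.5 -2.2] q [ 0.04  0.35  0.53  1.94 -0.22  0.91  0.58]
shift mm [82.2  1.2 -1.4]
```

>>> carry_out(
  targets=[
    [0.8,25,1,-1,0],
    [0.8,55,1,-1,0],
    [0.8,70,1,-1,0],
    [0.8,78,1,-1,0],
    [0.8,81,1,-1,0],
    [0.8,82,1,-1,0],
    [0.8,83,1,-1,0],
    [0.8,83,1,-1,0],
  ],
)

```text
time: 11.88
position: [0.4526, -0.2689, 0.0583]
tool_rot: [1.362, 1.569, -0.31]
contact_force: [-0.8, -0.1, -2.5]
finger_gap: 0.0459
```

>>> carry_out(
  targets=[
    [0.8,1,0,0,0],
    [0.8,1,0,0,0],
  ],
)

```text
time: 12.05
position: [0.452, -0.2692, 0.0576]
tool_rot: [1.846, 1.57, 0.172]
contact_force: [-6.9, 2.5, 11.4]
finger_gap: 0.0455
```

>>> carry_out(
  targets=[
    [0.8,0,0,0,0],
    [0.4,0,0,0,0],
    [0.3,0,0,0,0],
    [0.25,0,0,0,0],
    [0.2,0,0,0,0],
    [0.2,0,0,0,0],
  ],
)

```text
time: 12.55
position: [0.4523, -0.2689, 0.0566]
tool_rot: [1.062, 1.57, -0.611]
contact_force: [-1.0, 0.6, -0.0]
finger_gap: 0.0741
```

>>> carry_out(
  targets=[
    [0.2,-20,0,0,0],
    [0.2,-60,0,0,0],
    [0,-100,0,0,0],
    [0,-140,0,0,0],
    [0,-140,0,0,0],
  ],
)

```text
time: 12.97
position: [0.4545, -0.2707, 0.2033]
tool_rot: [1.321, 1.562, -0.353]
contact_force: [0.7, -0.7, 1.0]
finger_gap: 0.0916
```

```bash
python3 - <<'E'
from h import *
to(.448,.3315)
p,d=optics.camera("wrist");m=optics.camera_model("wrist");P=cloud(m,d)
q=P[(abs(P[...,0]-.452)<.03)&(abs(P[...,1]+.27)<.03)&(P[...,2]>.03)&(P[...,2]<.16)]
t=q[q[:,2]>.13];print(q[:,2].max(),t.mean(0).round(4),t.min(0).round(3),t.max(0).round(3))
E
```

```text
t 12.97 pos [ 0.4545 -0.2707  0.2033] gap 0.0916 jaw deg -5.89 F [ 0.7 -0.7  1. ] q [ 0.    0.27  0.56  1.88 -0.17  1.03  0.54]
shift mm [  -1.9  -68.2 -598.3]
0.133584723778356 [ 0.4513 -0.2676  0.1316] [ 0.44  -0.279  0.13 ] [ 0.462 -0.257  0.134]
```

>>> carry_out(
  targets=[
    [0,0,-2,-20,0],
    [0,0,-6,-55,0],
    [0,0,-10,-93,0],
    [0,0,-14,-132,0],
    [0,0,-19,-171,0],
    [0,0,-23,-210,0],
    [0,0,-27,-249,0],
    [0,0,-31,-288,0],
    [0,0,-36,-327,0],
    [0,0,-40,-366,0],
  ],
)

```text
time: 13.85
position: [0.4487, 0.1012, 0.1959]
tool_rot: [-1.36, 1.57, -3.033]
contact_force: [1.2, 0.3, -0.3]
finger_gap: 0.0938
```

>>> carry_out(
  targets=[
    [0,0,-4,-39,0],
    [0,0,-9,-78,0],
    [0,5,-13,-117,0],
    [0,15,-17,-156,0],
    [0,30,-21,-195,0],
    [0,40,-24,-220,0],
    [0,45,-25,-231,0],
    [0,45,-25,-231,0],
    [0,45,-25,-231,0],
  ],
)

```text
time: 14.6
position: [0.4482, 0.3307, 0.1507]
tool_rot: [-0.547, 1.569, -2.22]
contact_force: [0.6, -0.2, 1.0]
finger_gap: 0.094
```

```bash
python3 - <<'E'
from h import *
to(.448,.3315,.032)
p,d=optics.camera("wrist");m=optics.camera_model("wrist");P=cloud(m,d)
cv2.imwrite("pics/w4.png",p[:,:,::-1])
for n,a,b,h in(("jar",.448,.3315,.09),("pot",.455,.427,.045)):
    q=P[(abs(P[...,0]-a)<.04)&(abs(P[...,1]-b)<.04)&(P[...,2]>.02)&(P[...,2]<.13)]
    t=q[q[:,2]>h]
    if len(t):print(n,q[:,2].max(),t.mean(0).round(4),t.min(0).round(3),t.max(0).round(3))
E
```

```text
t 14.6 pos [0.4482 0.3307 0.1507] gap 0.094 jaw deg -5.86 F [ 0.6 -0.2  1. ] q [-0.81  0.36  0.15  1.84 -0.07  0.95 -0.74]
shift mm [ 1.187e+02 -1.000e-01 -9.000e-01]
jar 0.09992911394799146 [0.4483 0.3326 0.0969] [0.428 0.311 0.09 ] [0.469 0.352 0.1  ]
pot 0.05847627891812323 [0.4554 0.4273 0.0481] [0.432 0.405 0.045] [0.478 0.451 0.058]
```

View pics/w4.png

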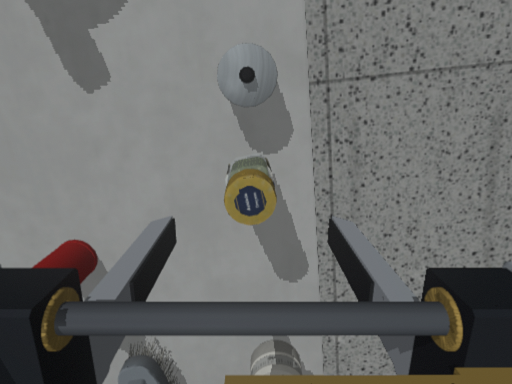

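>>> carry_out(
  targets=[
    [0.25,15,0,-1,0],
    [0.25,50,0,-1,0],
    [0.25,85,0,-1,0],
    [0.25,105,0,-1,0],
    [0.25,114,0,-1,0],
    [0.25,116,0,-1,0],
    [0.8,116,0,-1,0],
    [0.8,116,0,-1,0],
    [0.8,116,0,-1,0],
    [0.8,116,0,-1,0],
  ],
)

```text
time: 15.48
position: [0.449, 0.333, 0.0367]
tool_rot: [2.374, 1.569, 0.701]
contact_force: [-0.4, 1.2, -0.2]
finger_gap: 0.0473
```

>>> carry_out(
  targets=[
    [0.8,0,0,0,0],
    [0.8,0,0,0,0],
    [0.8,0,0,0,0],
    [0.8,0,0,0,0],
  ],
)

```text
time: 15.82
position: [0.4488, 0.333, 0.0364]
tool_rot: [2.401, 1.57, 0.728]
contact_force: [-2.5, -1.2, 9.6]
finger_gap: 0.0433
```

```bash
python3 - <<'E'
from h import *
to(.460,-.1848)
E
```

```text
t 15.82 pos [0.4488 0.333  0.0364] gap 0.0433 jaw deg -5.85 F [-2.5 -1.2  9.6] q [-0.8   0.52  0.13  1.91 -0.1   0.71 -0.71]
shift mm [-4.000e-01  6.390e+01  5.139e+02]
```

>>> carry_out(
  targets=[
    [0.8,-15,0,0,0],
    [0.8,-45,0,0,0],
    [0.8,-82,1,8,0],
    [0.8,-95,4,35,0],
    [0.8,-95,9,73,0],
    [0.8,-95,14,112,0],
    [0.8,-95,19,151,0],
    [0.8,-95,24,190,0],
    [0.8,-95,28,229,0],
    [0.8,-95,33,268,0],
  ],
)

```text
time: 16.65
position: [0.4535, 0.0609, 0.1309]
tool_rot: [2.193, 1.57, 0.52]
contact_force: [1.0, -0.1, -1.4]
finger_gap: 0.0437
```

>>> carry_out(
  targets=[
    [0.8,0,5,39,0],
    [0.8,0,10,78,0],
    [0.8,0,15,117,0],
    [0.8,0,19,156,0],
    [0.8,0,24,195,0],
    [0.8,0,28,227,0],
    [0.8,0,31,246,0],
    [0.8,0,31,246,0],
    [0.8,0,31,246,0],
  ],
)

```text
time: 17.4
position: [0.4595, -0.1861, 0.1306]
tool_rot: [0.692, 1.571, -0.983]
contact_force: [0.6, 1.0, -0.8]
finger_gap: 0.0438
```

```bash
python3 - <<'E'
from h import *
to(.460,-.1848,.043)
E
```

```text
t 17.4 pos [ 0.4595 -0.1861  0.1306] gap 0.0438 jaw deg -5.97 F [ 0.6  1.  -0.8] q [-0.03  0.3   0.42  2.01 -0.16  0.86  0.37]
shift mm [87.6  0.3 -1.4]
```

Expected contact at 88 mm down.

>>> carry_out(
  targets=[
    [0.8,25,0,-1,0],
    [0.8,55,0,-1,0],
    [0.8,74,0,-1,0],
    [0.8,83,0,-1,0],
    [0.8,86,0,-1,0],
    [0.8,87,0,-1,0],
    [0.8,88,0,-1,0],
    [0.8,88,0,-1,0],
  ],
)

```text
time: 18.07
position: [0.4605, -0.1842, 0.0435]
tool_rot: [1.511, 1.569, -0.162]
contact_force: [0.6, 0.6, -0.7]
finger_gap: 0.0434
```

>>> carry_out(
  targets=[
    [0.8,1,0,0,0],
    [0.8,1,0,0,0],
  ],
)

```text
time: 18.23
position: [0.4607, -0.1844, 0.0431]
tool_rot: [1.627, 1.569, -0.046]
contact_force: [-5.9, 2.4, 19.7]
finger_gap: 0.0435
```

>>> carry_out(
  targets=[
    [0.8,-1,0,0,0],
    [0.4,-1,0,0,0],
    [0.3,-1,0,0,0],
    [0.25,-1,0,0,0],
    [0.2,-1,0,0,0],
    [0.2,-1,0,0,0],
  ],
)

```text
time: 18.73
position: [0.4598, -0.1842, 0.0425]
tool_rot: [0.329, 1.571, -1.344]
contact_force: [-0.2, 0.2, -0.6]
finger_gap: 0.0727
```

>>> carry_out(
  targets=[
    [0.2,-20,0,0,0],
    [0.2,-60,0,0,0],
    [0,-98,0,0,0],
    [0,-110,0,0,0],
    [0,-110,0,0,0],
  ],
)

```text
time: 19.15
position: [0.4614, -0.1847, 0.1556]
tool_rot: [1.512, 1.566, -0.161]
contact_force: [0.2, -0.7, -0.6]
finger_gap: 0.0913
```

```bash
python3 - <<'E'
from h import *
to(.455,.427)
p,d=optics.camera("wrist");m=optics.camera_model("wrist");P=cloud(m,d)
q=P[(abs(P[...,0]-.46)<.03)&(abs(P[...,1]+.185)<.035)&(P[...,2]>.03)&(P[...,2]<.12)]
t=q[q[:,2]>.098];print(q[:,2].max(),t.mean(0).round(4),t.min(0).round(3),t.max(0).round(3))
E
```

```text
t 19.15 pos [ 0.4614 -0.1847  0.1556] gap 0.0913 jaw deg -5.85 F [ 0.2 -0.7 -0.6] q [-0.06  0.26  0.43  1.99 -0.14  0.91  0.35]
shift mm [-5.000e-01 -6.870e+01 -6.079e+02]
0.10380821702461646 [ 0.4601 -0.1843  0.1015] [ 0.44  -0.206  0.098] [ 0.481 -0.164  0.104]
```

>>> carry_out(
  targets=[
    [0,0,-2,-20,0],
    [0,0,-6,-55,0],
    [0,0,-10,-93,0],
    [0,0,-14,-132,0],
    [0,0,-19,-171,0],
    [0,0,-23,-210,0],
    [0,0,-27,-249,0],
    [0,0,-31,-288,0],
    [0,0,-36,-327,0],
    [0,0,-40,-366,0],
  ],
)

```text
time: 20.03
position: [0.4561, 0.1856, 0.151]
tool_rot: [-1.116, 1.569, -2.788]
contact_force: [2.2, -0.1, -0.7]
finger_gap: 0.0941
```

>>> carry_out(
  targets=[
    [0,0,-4,-39,0],
    [0,0,-9,-78,0],
    [0,5,-13,-117,0],
    [0,15,-18,-156,0],
    [0,30,-22,-195,0],
    [0,45,-26,-230,0],
    [0,55,-27,-242,0],
    [0,55,-27,-242,0],
    [0,55,-27,-242,0],
  ],
)

```text
time: 20.78
position: [0.4541, 0.4268, 0.0951]
tool_rot: [-0.666, 1.567, -2.338]
contact_force: [-0.2, -0.1, 0.3]
finger_gap: 0.0938
```

```bash
python3 - <<'E'
from h import *
to(.455,.427,.012)
p,d=optics.camera("wrist");m=optics.camera_model("wrist");P=cloud(m,d)
for n,a,b,h in(("pot",.455,.427,.04),):
    q=P[(abs(P[...,0]-a)<.04)&(abs(P[...,1]-b)<.04)&(P[...,2]>.02)&(P[...,2]<.065)]
    t=q[q[:,2]>h]
    print(n,q[:,2].max(),t.mean(0).round(4),t.min(0).round(3),t.max(0).round(3))
E
```

```text
t 20.78 pos [0.4541 0.4268 0.0951] gap 0.0938 jaw deg -5.81 F [-0.2 -0.1  0.3] q [-0.88  0.54  0.11  1.71 -0.07  0.9  -0.85]
shift mm [83.1  1.  -0.5]
pot 0.05904897242834007 [0.4558 0.4294 0.0471] [0.429 0.401 0.041] [0.482 0.453 0.059]
```

>>> carry_out(
  targets=[
    [0.1,20,1,-1,0],
    [0.1,50,1,-1,0],
    [0.1,74,1,-1,0],
    [0.1,82,1,-1,0],
    [0.1,84,1,-1,0],
    [0.8,84,1,-1,0],
    [0.8,84,1,-1,0],
    [0.8,84,1,-1,0],
    [0.8,84,1,-1,0],
    [0.8,84,1,-1,0],
  ],
)

```text
time: 21.67
position: [0.4565, 0.4286, 0.0143]
tool_rot: [2.517, 1.57, 0.844]
contact_force: [-1.3, 0.1, 1.2]
finger_gap: 0.0548
```

>>> carry_out(
  targets=[
    [0.8,0,0,0,0],
    [0.8,0,0,0,0],
    [0.8,0,0,0,0],
    [0.8,0,0,0,0],
  ],
)

```text
time: 22.0
position: [0.4563, 0.4287, 0.0141]
tool_rot: [2.68, 1.57, 1.008]
contact_force: [-2.3, -1.0, 6.9]
finger_gap: 0.0513
```

```bash
python3 - <<'E'
from h import *
to(.4688,-.1005)
E
```

```text
t 22.0 pos [0.4563 0.4287 0.0141] gap 0.0513 jaw deg -5.84 F [-2.3 -1.   6.9] q [-0.87  0.65  0.09  1.74 -0.08  0.76 -0.84]
shift mm [-3.000e-01  6.630e+01  5.251e+02]
```

>>> carry_out(
  targets=[
    [0.8,-15,0,0,0],
    [0.8,-45,0,0,0],
    [0.8,-80,1,10,0],
    [0.8,-90,5,37,0],
    [0.8,-90,9,75,0],
    [0.8,-90,14,114,0],
    [0.8,-90,19,153,0],
    [0.8,-90,24,192,0],
    [0.8,-90,29,231,0],
    [0.8,-90,34,270,0],
  ],
)

```text
time: 22.83
position: [0.4622, 0.1544, 0.1037]
tool_rot: [2.094, 1.57, 0.422]
contact_force: [2.1, -0.2, -2.2]
finger_gap: 0.0515
```

>>> carry_out(
  targets=[
    [0.8,0,5,39,0],
    [0.8,0,10,78,0],
    [0.8,0,15,117,0],
    [0.8,0,20,156,0],
    [0.8,0,25,195,0],
    [0.8,0,29,230,0],
    [0.8,0,32,255,0],
    [0.8,0,32,255,0],
    [0.8,0,32,255,0],
  ],
)

```text
time: 23.58
position: [0.4681, -0.1019, 0.1036]
tool_rot: [0.288, 1.571, -1.388]
contact_force: [0.6, 0.4, -1.1]
finger_gap: 0.0515
```

```bash
python3 - <<'E'
from h import *
to(.4688,-.1005,.021)
E
```

```text
t 23.58 pos [ 0.4681 -0.1019  0.1036] gap 0.0515 jaw deg -6.01 F [ 0.6  0.4 -1.1] q [-0.11  0.3   0.3   2.07 -0.13  0.79  0.16]
shift mm [82.6  0.5 -1.5]
```

>>> carry_out(
  targets=[
    [0.8,25,0,-1,0],
    [0.8,55,0,-1,0],
    [0.8,70,0,-1,0],
    [0.8,78,0,-1,0],
    [0.8,81,0,-1,0],
    [0.8,82,0,-1,0],
    [0.8,83,0,-1,0],
    [0.8,83,0,-1,0],
  ],
)

```text
time: 24.25
position: [0.4691, -0.0996, 0.0213]
tool_rot: [1.618, 1.569, -0.055]
contact_force: [-0.7, 0.9, -1.8]
finger_gap: 0.0516
```

>>> carry_out(
  targets=[
    [0.8,1,0,0,0],
    [0.8,1,0,0,0],
  ],
)

```text
time: 24.42
position: [0.4691, -0.0997, 0.0208]
tool_rot: [1.797, 1.569, 0.124]
contact_force: [-5.3, 1.0, 16.1]
finger_gap: 0.0516
```

Release, rise, then move well clear in -z (towards +y) for a top view.

>>> carry_out(
  targets=[
    [0.8,-1,0,0,0],
    [0.4,-1,0,0,0],
    [0.3,-1,0,0,0],
    [0.2,-1,0,0,0],
    [0.15,-1,0,0,0],
    [0.15,-1,0,0,0],
  ],
)

```text
time: 24.92
position: [0.4685, -0.0997, 0.0205]
tool_rot: [0.51, 1.571, -1.163]
contact_force: [-0.0, -0.1, 0.1]
finger_gap: 0.0787
```

>>> carry_out(
  targets=[
    [0.15,-20,0,0,0],
    [0.15,-60,0,0,0],
    [0.1,-100,0,0,0],
    [0,-130,0,-20,0],
    [0,-130,0,-60,0],
    [0,-130,0,-100,0],
    [0,-130,0,-140,0],
    [0,-130,0,-180,0],
    [0,-130,0,-220,0],
    [0,-130,0,-250,0],
  ],
)

```text
time: 25.75
position: [0.4936, 0.1525, 0.1505]
tool_rot: [3.005, 1.57, 1.334]
contact_force: [-0.5, -0.2, -0.6]
finger_gap: 0.0941
```

>>> carry_out(
  targets=[
    [0,0,-20,-35,0],
    [0,0,-40,-70,0],
    [0,0,-60,-105,0],
    [0,0,-60,-105,0],
    [0,0,-60,-105,0],
  ],
)

```text
time: 26.17
position: [0.4438, 0.2615, 0.1503]
tool_rot: [-1.624, 1.57, 2.99]
contact_force: [0.7, 0.3, -0.8]
finger_gap: 0.0941
```

```bash
python3 - <<'E'
from h import *
to(.46,.0)
p,d=optics.camera("top");m=optics.camera_model("top");P=cloud(m,d)
cv2.imwrite("pics/t9.png",cv2.resize(p[125:245,90:410,::-1],None,fx=2.5,fy=2.5,interpolation=3))
for n,a,b,h,H in(("mill",.4434,-.3545,.162,.19),("flask",.4518,-.2694,.129,.15),("jar",.46,-.1848,.097,.12),("pot",.4688,-.1005,.044,.08),("timer",.453,.086,.045,.07)):
    q=P[(abs(P[...,0]-a)<.035)&(abs(P[...,1]-b)<.035)&(P[...,2]>h)&(P[...,2]<H)]
    if len(q):print(n,q[:,2].max().round(3),q.mean(0).round(4),len(q),"err mm",((q.mean(0)[:2]-[a,b])*1000).round(1))
s,_=optics.camera("side");cv2.imwrite("pics/s9.png",cv2.resize(s[150:290,200:400,::-1],None,fx=4,fy=4,interpolation=3))
E
```

```text
t 26.17 pos [0.4438 0.2615 0.1503] gap 0.0941 jaw deg -5.63 F [ 0.7  0.3 -0.8] q [-0.69  0.29  0.11  1.94 -0.04  0.91 -0.65]
shift mm [ -0.   41.7 258.6]
mill 0.176 [ 0.4468 -0.3554  0.1683] 36 err mm [ 3.4 -0.9]
flask 0.14 [ 0.4531 -0.2671  0.1342] 59 err mm [1.3 2.3]
jar 0.109 [ 0.462  -0.183   0.1032] 160 err mm [2.  1.8]
pot 0.066 [ 0.4702 -0.1     0.0531] 214 err mm [1.4 0.5]
timer 0.061 [0.4534 0.0852 0.0489] 147 err mm [ 0.4 -0.8]
```

View pics/t9.png

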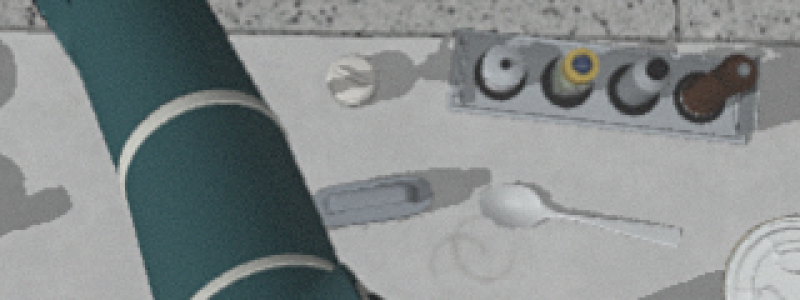

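View pics/s9.png

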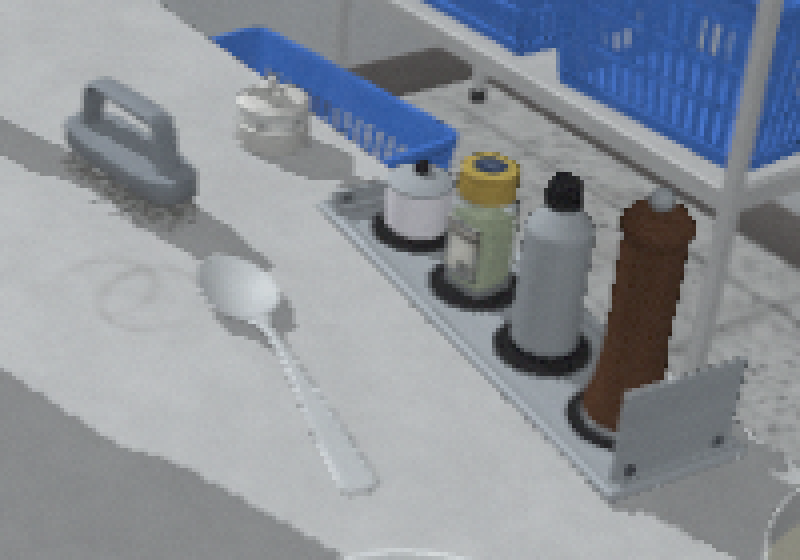

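```bash
python3 -c "
from rig import arm
print(arm.finish_job())"
```

```text
the job is handed in; nothing more can be done
None
```

The table set is lined up on the tray and handed in at about 26 s of arm time. The end plate is at the mat_d (right) end, so the order is pepper mill on mat_d, oil flask on mat_c, spice jar on mat_b and mustard pot on mat_a.

- **Upright and centred:** the last top and side pictures show all four standing upright. The final depth check put each within about 2–4 mm of its mat centre. The mill reads furthest off, at 3.4 mm across the row. A closer wrist-camera check just after I placed it gave under 2 mm, so the two readings differ slightly.
- **Left alone:** the kitchen timer reads within 1 mm of its first position. I never reached for the red flask, but the last pictures did not show it.
- **Forces and contact:** the highest wrist force I read was about 22 N, while setting the mill down. The gripper was open and touching nothing at the end.

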